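# Fasten a cast carrier to its bench stand with a quarter-turn thumbscrew

### The arm

A 7-joint arm with a two-finger parallel gripper is mounted at the origin on the work surface. World frame = base frame: x ahead of the robot, y to its left, z up, the work surface at z = 0. Lengths are in m, angles in rad, forces in N, time in s.
With the tool pointing down it reaches from about 0.4 to 0.85 m from the base axis. Payload 4.5 kg.
Tool frame: the origin (TCP) lies on the centre line of the jaws, within the pads' length; the fingertips stand r.tips_ahead ahead of it and the grasp point (between the pads) is the TCP (r.tips_ahead is the distance from the TCP to the fingertips, in m); z points along the fingers, y is the direction in which the jaws open and shut (so a half turn about z gives the same grasp; the last joint's range is limited). The gripper opens to 88 mm and grips with 3 to 60 N. Pads are 18 mm wide; open, the fingers measure 123 mm over their backs; the gripper's body (75 mm by 187 mm) begins 45 mm behind the grasp point.
Start: joints at [1.145, 0.689, -0.195, 1.565, 0.157, 0.902, -0.215], TCP at [0.277, -0.56, 0.258] pointing down, gripper open.
Joint ranges: [-3.01, 3.01], [-0.46, 2.08], [-1.47, 1.51], [0.13, 2.56], [-1, 4.14], [0.04, 2.09], [-2.66, 2.66]. Speed limits (rad/s): [2.57, 2.57, 3.14, 3.14, 3.14, 3.14, 3.14].

### API

Orientations are given as a unit quaternion [x, y, z, w].
In Python, from plant import r gives the robot as it stands.
- The arm moves only by the shell command python3 -m inch 'ROWS' [FORCE]. ROWS is JSON, a list of rows, each a list of 5 numbers: the shift along the world's x, y, z in units of 25 mm (1.0 is 25 mm), then the turn about the world's z in units of 6 degrees (1.0 is 6 degrees), then the finger opening in mm, from 0 to 88.1. A call has 1 to 5 rows; each row shifts and turns the commanded pose from where the row before left it; what a row does not reach is not made up. A row lasts 1/10 s, in which the tool goes at most 50 mm and 8.59 degrees, less where a joint would pass 70% of its speed; a pose out of reach is approached as far as the arm can. A call is refused whole if a number of a shift passes 1 or a number of a turn 1, either way. A call with a gripper value outside its range is refused whole. The fingers move at their own pace and stop on an object; FORCE is the grip in N (left out, the last holds). Time passes only in rows, so rows that do not move let the fingers close. It gives the time, the measured TCP pose, the force and the opening at its end, in the units of the state.
- r.get_state(): the state, without advancing time (a new reading comes with each control period).
- r.snapshot(name): name is "scene" or "top"; returns a dict with "pixels" (400x640x3 uint8, red, green, blue), "range_z" (400x640 float32, m along the optical axis (not along the pixel's ray), 0 where there is no reading), "K" (3x3 intrinsics, pixels), "k1" (the pictures are not rectified: a ray, as slopes to the right and down, at radius r is drawn at 1 + k1 r^2 times it, then the intrinsics apply), "position" and "attitude" of the camera in the world. Camera axes: x right, y up, looking along -z (the intrinsics and any distortion apply to the point x, -y, -z); pixel columns grow to the right and rows downward; lengths in m; the calibration is good to about 2 mm. A picture is of the moment at which its call begins.
- r.finish_job(): hands the job in, once; it reports no verdict.
The state is a dict: "clock": time; "q": joint angles; "qd": joint speeds; "joint_torque": joint torques, N m; "tool_pos": TCP position; "eef_rot": TCP orientation; "contact_force": force on the tool from outside, world axes, zero at the start; "moment": the same for the moment, N m; "opening": opening from 0.0 (shut) to 1.0 (fully open).
Only numpy, scipy, OpenCV 4.12 (cv2) and the standard library are available. Lean on these libraries where they do the work, as an engineer would, in place of code of your own. Each camera call takes 0.05 s, during which the arm holds its last target. There are 200 camera calls.

### The job

Lay the aluminium carrier with the plaster cast into the channel of the grey bench stand, so that its slot lies over the stand's window. Then put the thumbscrew down through the carrier's slot and on through the slot of the sliding nut plate underneath, feeling for it gently and never forcing it, until its collar sits on the carrier, and turn it a quarter turn clockwise to lock it. Let go of everything and leave the other things on the bench where they are.

Things in the scene. Friction and masses are not known exactly. Their poses are not given: they have to be found in the camera images.
- stand: Grey steel stand fixed to the bench, 161 mm long (x, from -86 to +75), 83 mm wide (y). Origin on the bench under the channel's middle; x along the channel (window end at -x), z up. The channel, open at both ends, is 65 mm wide between low rails (tops 46 mm above the bench); its floor is 40 mm above the bench. Pressing the screw on it or its nut plate with over 25 N is forcing.
- stand_window (a point): Middle of the window in the channel floor, 40 mm to -x of the stand's origin, 38.5 mm above the bench: top of the 6 mm steel nut plate that fills it (40 by 39 mm). The plate's one through slot (10.2 mm along x, 27 along y) lies on the channel's centre line, anywhere within 12 mm of this point along x; its place is not in the readings. It takes 80 N to shift the plate; pressed down it springs, 4 N/mm over 5 mm.
- carrier: Loose carrier, 0.26 to 0.45 kg: aluminium plate 125 (x) by 60 (y) by 8 mm, origin at the centre of its underside, z up; plaster cast at its +x end, slot at its -x end. It lies flat in the stand's channel, its x along the stand's x, slot end over the window, and can still be slid along the channel, also by the screw in its slot. Pressing the screw on it with over 50 N is forcing.
- cast_grip (a point): Middle of the plaster cast on the carrier, at carrier x = +35 mm, y = 0, 23 mm above its underside. Block 50 mm (x) by 46 mm (y), from 8 to 38 mm above the underside, teeth on top up to 45 mm. Grip it across its 46 mm.
- carrier_slot (a point): Centre of the carrier's through slot, 12 mm along x and 27 mm along y, at carrier x = -40 mm, y = 0; the point is on the plate's upper face, 8 mm above its underside.
- thumbscrew: Steel thumbscrew, 0.07 kg, upright in the holder. Origin: centre of its lower end, z up. Cross bar at the bottom: square, 8 by 8 mm, 20 mm long along y. Shank 7.6 mm thick to 25.5 mm; collar 32 mm across from 25.5 to 29.5 mm. It enters both slots with its y along the stand's y; collar seated, its origin is 22.5 mm above the bench, the bar 2 mm below the nut plate.
- screw_wing (a point): Middle of the screw's flat wing, 43.5 mm above its lower end: 10 mm thick (x), 30 mm wide (y), from 29.5 to 57.5 mm, parallel to the cross bar. Once seated it turns clockwise (seen from above) by a quarter turn, to a stop a little past it, and not the other way; then bar and wing lie along the stand's x.
- holder: Fixed wooden block 56 by 56 mm, 32 mm high, origin at the centre of its underside, with an upright 26 mm hole; the thumbscrew hangs in it by its collar.
- jar: White lidded jar, 84 mm across, 100 mm high, origin under its centre; a bystander.
- slab: Glass mixing slab lying flat, 75 by 150 by 12 mm, origin under its centre; a bystander.
- spatula: Slim mixing spatula lying flat, 170 mm long, origin near its middle; a bystander.
- bowl: Mixing bowl, 110 mm across, 55 mm high, origin under its centre; a bystander.

How it is judged:
By the outcome, as a careful person would: the job done as asked, in the order asked, and still so for the second after the job is handed in, with the robot touching nothing.
It also fails if it takes over 72 s, if anything falls off the work surface, if the arm or the gripper's body presses on something with over 40 N, if the wrist force passes 120 N, or if a joint passes its speed limit or range.

## Working session

There is one attempt and no reset: what is moved stays moved. The work goes in short steps, Python scripts to look and compute and a shell command to move; the robot and the scene stay as the last step left them, time stands still between calls to the robot, and variables do not carry over. Pictures are saved under pics/ and viewed, about 8 in all and at most 12, crops included, and the job is handed in when it is done.

```bash
mkdir -p pics && ls && cat > h.py <<'E'
import numpy as np, cv2
from scipy.spatial.transform import Rotation as R
from plant import r
def snap(n):
    s=r.snapshot(n); np.savez('last_%s.npz'%n,**{k:np.array(v) for k,v in s.items()}); return s
def pts(s):
    K=np.array(s['K']);k1=float(s['k1']);h,w=s['range_z'].shape
    u,v=np.meshgrid(np.arange(w),np.arange(h))
    p=np.stack([u,v],-1).reshape(-1,1,2).astype(np.float64)
    n=cv2.undistortPoints(p,K,np.array([k1,0,0,0.]))[:,0].reshape(h,w,2)
    return n
def rot(s):
    a=np.array(s['attitude']); return R.from_quat(a).as_matrix() if a.size==4 else a.reshape(3,3)
def cloud(s):
    n=pts(s);z=s['range_z'];P=np.stack([n[...,0]*z,-n[...,1]*z,-z],-1)
    W=P@rot(s).T+np.array(s['position']);W[z==0]=np.nan;return W
def ray(s,uv,zp):
    K=np.array(s['K']);n=cv2.undistortPoints(np.array(uv,float).reshape(-1,1,2),K,np.array([float(s['k1']),0,0,0.]))[:,0]
    d=np.c_[n[:,0],-n[:,1],-np.ones(len(n))]@rot(s).T;c=np.array(s['position'])
    return c+d*((zp-c[2])/d[:,2])[:,None]
def load(n): return dict(np.load('last_%s.npz'%n))
E
python3 - <<'E'
from h import *
for n in('scene','top'):
    s=snap(n);cv2.imwrite(f'pics/{n}0.png',s['pixels'][...,::-1]);print(n,s['position'],s['attitude'],s['K'],s['k1'])
print(r.get_state(),r.tips_ahead)
E
```

```text
pics
scene [1.20145824 0.36153209 0.88870137] [0.16507502 0.28891083 0.82501481 0.4567618 ] [[422.42355788   0.         312.96466868]
 [  0.         422.42355788 201.16196998]
 [  0.           0.           1.        ]] -0.04697319244717926
top [0.41281956 0.00629893 1.31380104] [-0.05330463  0.05017063  0.70955767 -0.70083481] [[442.39759943   0.         319.3157763 ]
 [  0.         442.39759943 193.14067131]
 [  0.           0.           1.        ]] -0.08338751794507965
{'clock': 0.1, 'q': array([ 1.14480916,  0.68988499, -0.19453684,  1.56620677,  0.15731107,
        0.90251678, -0.21509895]), 'qd': array([ 1.78671362e-03, -6.33530053e-05,  5.03352420e-04, -2.30309382e-03,
        3.33203404e-04,  1.81802228e-03, -1.29774213e-03]), 'joint_torque': array([-3.08662209e-03, -5.28498173e+01, -1.27145715e+00, -1.53836757e+01,
       -5.25282382e-02,  1.96619585e-03,  2.75266393e-05]), 'tool_pos': array([ 0.27708389, -0.55963752,  0.25700895]), 'eef_rot': array([ 9.73679723e-01,  2.27919147e-01, -2.42443150e-04, -7.74382871e-04]), 'contact_force': array([ 0.57216975, -0.03847329, -0.11726501]), 'moment': array([ 0.01202303, -0.02093069, -0.00182807]), 'opening': 0.9995785621530735} 0.019
```

View pics/top0.png

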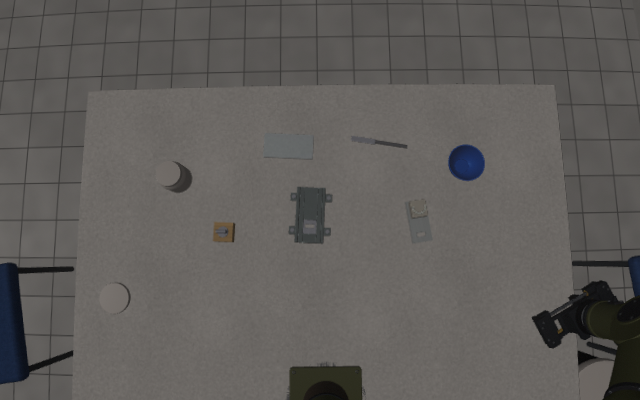

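View pics/scene0.png

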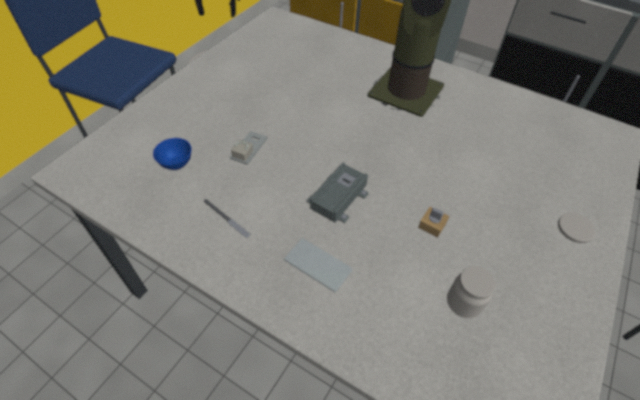

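Top view: the stand is at (310,215), with its window end at the bottom (230), towards the robot. The carrier is at (419,220), slot end down, and the holder with the screw is at (224,232). The jar (173,175), slab, spatula and bowl are clear of the direct paths.

```bash
python3 - <<'E'
from h import *
s=load('top');W=cloud(s);z=W[...,2]
t=[]
for n,(a,b,c,d) in dict(stand=(175,255,280,345),carr=(185,255,395,445),hold=(210,255,200,250)).items():
    im=s['pixels'][a:b,c:d,::-1]; t.append(cv2.resize(np.clip(im*1.5,0,255).astype(np.uint8),(int((d-c)*6),int((b-a)*6)),interpolation=cv2.INTER_CUBIC))
    zz=z[a:b,c:d]; 
    for lo,hi in ((.006,.02),(.02,.035),(.035,.043),(.043,.06),(.06,.1)):
        m=((zz>lo)&(zz<hi)).astype(np.uint8)
        if m.sum()<15: continue
        P=W[a:b,c:d][m>0][:,:2]; rc=cv2.minAreaRect((P*1000).astype(np.float32)); print(n,lo,hi,m.sum(),np.round(rc[0],1),np.round(rc[1],1),round(rc[2],1),np.round(np.median(zz[m>0]),4))
H=max(i.shape[0] for i in t)
cv2.imwrite('pics/crop0.png',cv2.resize(np.hstack([cv2.copyMakeBorder(i,0,H-i.shape[0],0,0,cv2.BORDER_CONSTANT) for i in t]),None,fx=.8,fy=.8))
print(np.nanmedian(z[260:280,300:400]))
E
```

```text
stand 0.006 0.02 221 [542.5  33.5] [190.  235.8] 90.0 0.0087
stand 0.02 0.035 36 [524.9  23. ] [137.2  85.4] 1.7 0.0343
stand 0.035 0.043 1091 [538.1  39.1] [ 83.1 161.1] 86.8 0.0397
stand 0.043 0.06 439 [537.3  39.1] [ 82.9 159.8] 86.7 0.0454
carr 0.006 0.02 445 [ 514.4 -290.7] [142.1 205.2] 80.5 0.0088
carr 0.02 0.035 52 [ 552.6 -275. ] [50.4 45. ] 7.7 0.0327
carr 0.035 0.043 204 [ 552.7 -276.7] [50.  46.2] 6.9 0.0384
carr 0.043 0.06 37 [ 544.2 -276.9] [28.9 41.1] 8.1 0.0454
hold 0.006 0.02 41 [493.  294.6] [133.4 127.5] 85.8 0.008
hold 0.02 0.035 241 [492.9 294. ] [57.8 53.7] 86.0 0.032
hold 0.035 0.043 86 [492.6 293.7] [56.1 52.4] 86.4 0.037
hold 0.06 0.1 41 [493.7 293.9] [29.2  8.6] 89.1 0.0635
0.00010398087560758995
```

View pics/crop0.png

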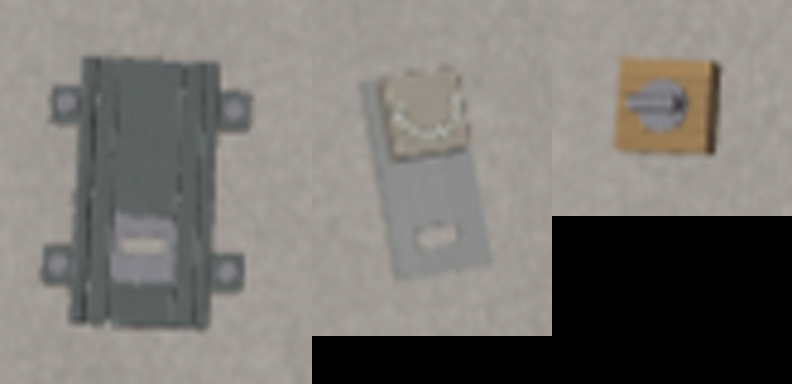

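```bash
python3 - <<'E'
from h import *
S=[snap('top')['pixels'].astype(float) for _ in range(6)]
s=load('top');g=np.mean(S,0);np.save('g0.npy',g);gr=g.mean(2)
np.set_printoptions(linewidth=220)
for a,b,c,d in ((217,238,299,322),(228,241,411,430)):
    print(a,c);print(gr[a:b,c:d].round().astype(int))
W=cloud(s);z=W[...,2]
def rect(m,zp,lab):
    m=m.astype(np.uint8);c=max(cv2.findContours(m,cv2.RETR_EXTERNAL,cv2.CHAIN_APPROX_NONE)[0],key=cv2.contourArea)
    P=ray(s,c[:,0],zp)*1000;rc=cv2.minAreaRect(P[:,:2].astype(np.float32));print(lab,np.round(rc[0],1),np.round(rc[1],1),round(rc[2],2))
hsv=cv2.cvtColor(g.astype(np.uint8),cv2.COLOR_RGB2HSV)
m=np.zeros(gr.shape,bool);m[205:260,200:250]=True
rect(m&(hsv[...,1]>90),.032,'holder')
m2=np.zeros(gr.shape,bool);m2[175:260,280:345]=True
rect(m2&(z>.036),.043,'stand')
m3=np.zeros(gr.shape,bool);m3[190:255,398:440]=True
rect(m3&(z>.005),.008,'carrier');rect(m3&(z>.03),.038,'cast')
rect(m&(z>.055),.064,'wing')
E
```

```text
217 299
[[ 63  63  63  61  57  65  65  65  65  65  64  64  64  64  64  64  66  70  63  63  62  60  53]
 [ 63  64  63  61  54  69  65  65  66  66  65  65  63  63  63  64  65  69  63  63  63  60  51]
 [ 64  64  63  61  55  81  75  75  69  68  68  70  68  67  63  62  63  63  63  64  63  61  55]
 [ 63  63  63  61  62  88  88  87  80  78  78  81  81  79  73  73  71  58  63  64  63  61  54]
 [ 63  63  63  64  61  88  88  89  90  90  90  88  88  88  88  88  85  68  63  64  63  61  54]
 [ 63  63  64  68  66  88  88  89  90  90  90  88  88  88  88  88  87  76  63  63  63  63  54]
 [ 64  63  64  69  71  87  87  84  85  86  88  87  86  83  84  85  88  84  63  63  64  68  55]
 [ 64  64  64  69  72  85  90  88  88  89  92  91  91  87  86  86  89  84  63  63  64  68  59]
 [ 65  64  64  69  75  86  97 103 104 104 104 102 104 106 102  96  88  79  64  64  64  69  68]
 [ 64  65  64  68  75  86  95 104 103 105 105 104 105 106 101  94  86  72  64  65  65  69  68]
 [ 64  64  64  68  80  85  89  97  96  99  99  98  99  99  96  91  87  76  65  64  65  69  70]
 [ 63  64  64  67  88  88  86  86  87  90  90  
[... 1436 characters left out ...]
105 104  90  92  93  92  93]
 [ 91  93  94  95  95  89  98 106 106 106 103 102  99  95  89  93  93  93  93]
 [ 91  91  94  95  95  90  92  98 102 100  96  97  93  91  90  92  93  92  93]
 [ 92  90  94  94  95  93  91  93  96  95  92  92  92  93  93  93  93  92  92]
 [ 93  90  93  94  95  94  93  93  94  94  93  92  92  92  93  93  93  92  92]
 [ 95  91  94  94  95  94  93  93  94  94  93  92  92  92  93  92  92  93  92]
 [ 95  90  93  94  95  94  93  93  93  93  94  92  92  92  92  92  94  96  96]]
holder [491.4 291.2] [56.2 52.3] 89.43
stand [537.6  39.1] [ 83.  160.6] 86.73
carrier [ 519.8 -282.4] [123.   63.8] 9.21
cast [ 552.4 -275.7] [50.5 47.3] 7.74
wing [493.7 293.8] [28.8  8.5] 89.49
```

```bash
python3 - <<'E'
from h import *
s=load('top');np.set_printoptions(suppress=True)
print('nut slot',ray(s,[[309.75,225.35]],.0385)*1000,'plate',ray(s,[[309.9,226.6]],.0385)*1000,'cslot',ray(s,[[420.3,234.2]],.008)*1000)
E
python3 -m inch '[[0.92,0.95,-0.5,-0.26,80],[0.92,0.95,-0.5,-0.26,80],[0.92,0.95,-0.5,-0.26,80],[0.92,0.95,-0.5,-0.26,80],[0.92,0.95,-0.5,-0.26,80]]' 30
python3 -m inch '[[0.92,0.95,-0.5,-0.26,80],[0.92,0.95,-0.5,-0.26,80],[0.92,0.95,-0.5,-0.26,80],[0.92,0.95,-0.5,-0.26,80],[0.92,0.95,-0.5,-0.26,80]]'
python3 -m inch '[[0.92,0.95,-0.5,-0.26,80],[0.92,0.95,-0.5,-0.26,80],[0,0,0,0,80],[0,0,0,0,80]]'
```

```text
nut slot [[507.42955178  39.55083545  38.5       ]] plate [[503.81644196  39.15103705  38.5       ]] cslot [[ 479.06122781 -285.94323605    8.        ]]
clock: 0.9
tool_pos: [0.3933, -0.4405, 0.1949]
eef_rot: [0.987, 0.16, 0.0, 0.0]
contact_force: [0.3, 0.0, 0.0]
opening: 0.91
clock: 1.4
tool_pos: [0.5085, -0.3216, 0.1323]
eef_rot: [0.996, 0.093, 0.0, 0.0]
contact_force: [-0.6, 0.6, -0.3]
opening: 0.904
clock: 1.8
tool_pos: [0.5537, -0.2743, 0.1074]
eef_rot: [0.998, 0.068, -0.0, -0.0]
contact_force: [-0.4, -0.5, 0.7]
opening: 0.908
```

```bash
python3 -m inch '[[-0.05,-0.07,-0.8,0,80],[0,0,-0.8,0,80],[0,0,-0.8,0,80],[0,0,-0.4,0,80],[0,0,-0.24,0,80]]' 35
python3 -m inch '[[0,0,0,0,80],[0,0,0,0,40],[0,0,0,0,40],[0,0,0,0,40],[0,0,0,0,40]]'
python3 -m inch '[[0,0,0,0,40],[0,0,0,0,40],[0,0,0.2,0,40],[0,0,0.4,0,40],[0,0,0.5,0,40]]'
```

```text
clock: 2.3
tool_pos: [0.5511, -0.2782, 0.0314]
eef_rot: [0.998, 0.066, -0.001, 0.0]
contact_force: [-1.0, -0.1, -0.1]
opening: 0.91
clock: 2.8
tool_pos: [0.5524, -0.277, 0.0322]
eef_rot: [0.998, 0.067, 0.0, 0.0]
contact_force: [0.1, -2.7, -0.5]
opening: 0.57
clock: 3.3
tool_pos: [0.5513, -0.276, 0.0593]
eef_rot: [0.998, 0.067, -0.001, -0.001]
contact_force: [0.2, 0.6, -4.3]
opening: 0.519
```

```bash
python3 -m inch '[[0.09,0.5,0.4,-0.14,40],[0.09,0.96,0.4,-0.14,40],[0.09,0.96,0.4,-0.14,40],[0.09,0.96,0.4,-0.14,40],[0.09,0.96,0.4,-0.14,40]]'
python3 -m inch '[[0.09,0.96,0,-0.14,40],[0.09,0.96,0,-0.14,40],[0.09,0.96,0,-0.14,40],[0.09,0.96,0,-0.14,40],[0.09,0.96,0,-0.14,40]]'
python3 -m inch '[[0.09,0.96,0,-0.14,40],[0.09,0.96,0,-0.14,40],[0.13,0.96,0,-0.14,40],[0,0.48,0,0,40],[0,0,0,0,40]]'
python3 -m inch '[[0,0,0,0,40],[0,0,0,0,40],[0,0,0,0,40]]'
python3 - <<'E'
from h import *
a=[r.get_state()]
print(a[0]['tool_pos'],2*np.degrees(np.arctan2(a[0]['eef_rot'][1],a[0]['eef_rot'][0])))
s=snap('scene');t=snap('top')
o=[cv2.resize(np.clip(s['pixels'][120:260,260:420,::-1]*1.4,0,255).astype(np.uint8),None,fx=4,fy=4,interpolation=cv2.INTER_CUBIC)]
cv2.imwrite('pics/s1.png',o[0])
E
```

```text
clock: 3.8
tool_pos: [0.5636, -0.1658, 0.1105]
eef_rot: [1.0, 0.03, 0.0, -0.001]
contact_force: [0.1, 0.4, -4.8]
opening: 0.519
clock: 4.3
tool_pos: [0.5746, -0.0457, 0.1101]
eef_rot: [1.0, -0.007, 0.0, -0.001]
contact_force: [-0.3, -0.2, -4.0]
opening: 0.519
clock: 4.8
tool_pos: [0.5821, 0.0392, 0.1096]
eef_rot: [1.0, -0.026, -0.0, -0.001]
contact_force: [0.3, -0.6, -4.1]
opening: 0.521
clock: 5.1
tool_pos: [0.5823, 0.0338, 0.1093]
eef_rot: [1.0, -0.03, -0.0, 0.001]
contact_force: [0.0, -0.3, -3.8]
opening: 0.515
[0.58226608 0.03376156 0.10932222] -3.43504095964003
```

View pics/s1.png

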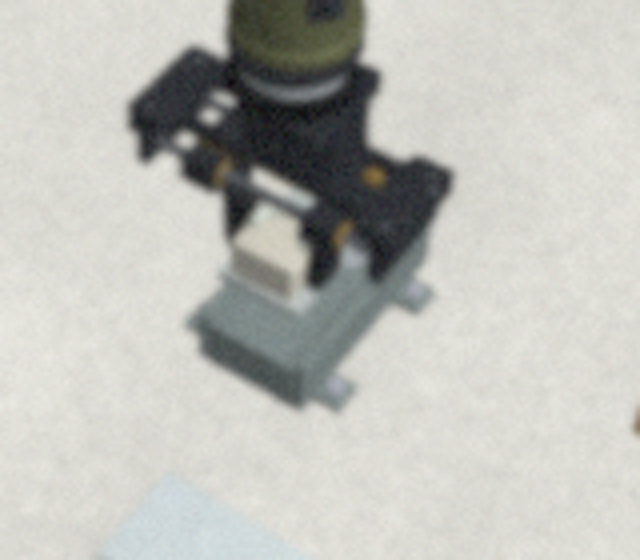

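```bash
python3 -m inch '[[0,0,-0.5,0,40],[0,0,-0.5,0,40],[0,0,-0.1,0,40],[0,0,0,0,40],[0,0,0,0,40]]'
python3 - <<'E'
from h import *
a=[]
for i in range(6):
    s=snap('top' if i<3 else 'scene');a.append(r.get_state())
print(np.mean([x['tool_pos'] for x in a],0),np.std([x['tool_pos'] for x in a],0),np.mean([x['contact_force'] for x in a],0),np.mean([2*np.degrees(np.arctan2(x['eef_rot'][1],x['eef_rot'][0])) for x in a]))
W=cloud(load('scene'));m=(W[...,2]>.05)&(W[...,2]<.062)&(abs(W[...,0]-.56)<.15)&(abs(W[...,1]-.04)<.08)
P=W[m];print(len(P),P.min(0),P.max(0))
E
```

```text
clock: 5.7
tool_pos: [0.5824, 0.0356, 0.0816]
eef_rot: [1.0, -0.029, -0.0, 0.0]
contact_force: [-0.6, 0.7, -4.0]
opening: 0.516
[0.58264212 0.03568928 0.08203254] [5.27995645e-05 1.79020050e-05 9.75999229e-05] [ 0.10801832  0.17557261 -4.00212942] -3.2908889181756975
137 [0.52428971 0.00436096 0.05013546] [0.61318422 0.06801498 0.0619937 ]
```

```bash
python3 -m inch '[[0,0.02,-0.15,0,40],[0,0,-0.1,0,40],[0,0,-0.08,0,40],[0,0,0,0,40]]'
python3 -m inch '[[0,0,-0.04,0,40],[0,0,0,0,40],[0,0,0,0,40]]'
```

```text
clock: 6.4
tool_pos: [0.5821, 0.0362, 0.0731]
eef_rot: [1.0, -0.029, -0.0, 0.0]
contact_force: [-0.5, 0.8, -4.9]
opening: 0.519
clock: 6.7
tool_pos: [0.5824, 0.0361, 0.0725]
eef_rot: [1.0, -0.029, 0.0, 0.0]
contact_force: [0.5, -0.6, -3.6]
opening: 0.522
```

```bash
python3 -m inch '[[0,0,-0.03,0,40],[0,0,0,0,40],[0,0,0,0,40]]'
python3 -m inch '[[0,0,-0.03,0,40],[0,0,0,0,40],[0,0,0,0,40]]'
```

```text
clock: 7.0
tool_pos: [0.5825, 0.0361, 0.0722]
eef_rot: [1.0, -0.029, 0.0, 0.0]
contact_force: [-1.8, 0.6, 1.6]
opening: 0.523
clock: 7.3
tool_pos: [0.5825, 0.0361, 0.0722]
eef_rot: [1.0, -0.029, 0.0, -0.0]
contact_force: [-1.4, 0.6, 8.6]
opening: 0.517
```

```bash
python3 -m inch '[[0,0,0.04,0,50],[0,0,0,0,60],[0,0,0,0,75],[0,0,0,0,75],[0,0,0.3,0,75]]'
python3 -m inch '[[0,0,0.7,0,75],[0,0,1,0,75],[0,0,1,0,75],[0,0.645,0.3,0.965,75],[-0.22,0.645,0,0.965,75]]'
python3 -m inch '[[-0.22,0.645,0,0.965,75],[-0.22,0.645,0,0.965,75],[-0.22,0.645,0,0.965,75],[-0.22,0.645,0,0.965,75],[-0.22,0.645,0,0.965,75]]'
python3 -m inch '[[-0.22,0.645,0,0.965,60],[-0.22,0.645,0,0.965,50],[-0.22,0.645,0,0.965,40],[-0.22,0.645,0,0.965,40],[-0.22,0.645,0,0.965,40]]'
python3 -m inch '[[-0.22,0.645,0,0.965,40],[-0.22,0.645,0,0.965,40],[-0.22,0.645,0,0.965,40],[-0.22,0.645,0,0.965,40],[-0.22,0,0,0,40]]'
python3 - <<'E'
from h import *
S=[]
for i in range(6):
    S.append(snap('top')['pixels'].astype(float))
x=r.get_state();print(x['tool_pos'],2*np.degrees(np.arctan2(x['eef_rot'][1],x['eef_rot'][0])),x['q'][6])
s=load('top');g=np.mean(S,0);gr=g.mean(2)
np.set_printoptions(linewidth=220)
print(gr[217:238,297:324].round().astype(int))
W=cloud(s);z=W[...,2];m=np.zeros(z.shape,bool);m[175:260,290:340]=True
m&=(z>.066);c=max(cv2.findContours(m.astype(np.uint8),cv2.RETR_EXTERNAL,cv2.CHAIN_APPROX_NONE)[0],key=cv2.contourArea)
print(cv2.minAreaRect((ray(s,c[:,0],.078)[:,:2]*1000).astype(np.float32)))
cv2.imwrite('pics/t2.png',cv2.resize(np.clip(g[170:260,200:345,::-1]*1.5,0,255).astype(np.uint8),None,fx=5,fy=5,interpolation=cv2.INTER_CUBIC))
E
```

```text
clock: 7.8
tool_pos: [0.5817, 0.0361, 0.0789]
eef_rot: [1.0, -0.029, -0.001, 0.0]
contact_force: [-1.4, -0.1, -0.1]
opening: 0.85
clock: 8.3
tool_pos: [0.5787, 0.0682, 0.1568]
eef_rot: [0.997, 0.073, 0.002, 0.0]
contact_force: [-0.9, 1.0, -0.8]
opening: 0.853
clock: 8.8
tool_pos: [0.5492, 0.1496, 0.155]
eef_rot: [0.947, 0.321, 0.0, 0.0]
contact_force: [0.1, -0.7, 0.0]
opening: 0.853
clock: 9.3
tool_pos: [0.5218, 0.2301, 0.155]
eef_rot: [0.837, 0.548, 0.0, 0.0]
contact_force: [0.8, -0.1, 0.8]
opening: 0.456
clock: 9.8
tool_pos: [0.4939, 0.2969, 0.155]
eef_rot: [0.71, 0.704, 0.001, -0.001]
contact_force: [0.0, 0.1, 0.1]
opening: 0.457
[0.4950412  0.29278557 0.15458388] 89.18787887696516 -0.9077878961667919
[[ 67  57  84 104 105 105 106 105 104 106 106 105 105 105 105 106 105 104 104 104 104 105 103  91  60  71  72]
 [ 66  52  84 104 105 106 106 105 104 106 106 105 104 105 105 106 104 104 104 105 104 105 103  90  58  72  74]
 [ 65  49  84 105 105 106 106 105 105 106 106 105 104 105 105 106 105 104 104 105 104 105 102  87  62  71  72]
 [ 65  52  84 105 105 106 106 105 105 106 106 105 104
[... 1344 characters left out ...]
 103 103 103 100  99  99  94  69  72  68  61]
 [ 62  75  76  73  73  72  72  82  84  92  92  90  86  84  84  86  93  94  92  89  83  83  80  65  71  67  62]
 [ 64  87  72  72  70  67  73  72  72  72  74  82  76  73  73  74  74  74  73  74  72  71  69  61  71  67  64]
 [ 62  82  72  72  70  63  69  69  69  70  69  69  69  69  69  70  69  70  68  61  72  72  70  64  71  68  66]
 [ 56  71  72  72  70  62  69  69  70  69  69  69  69  70  69  70  70  70  71  60  72  72  70  63  71  68  71]
 [ 51  71  71  71  69  61  69  70  70  69  69  69  69  70  70  70  69  72  77  65  72  72  70  62  71  68  75]]
((581.7266845703125, 37.12493133544922), (45.162506103515625, 51.22883605957031), 89.283447265625)
```

View pics/t2.png

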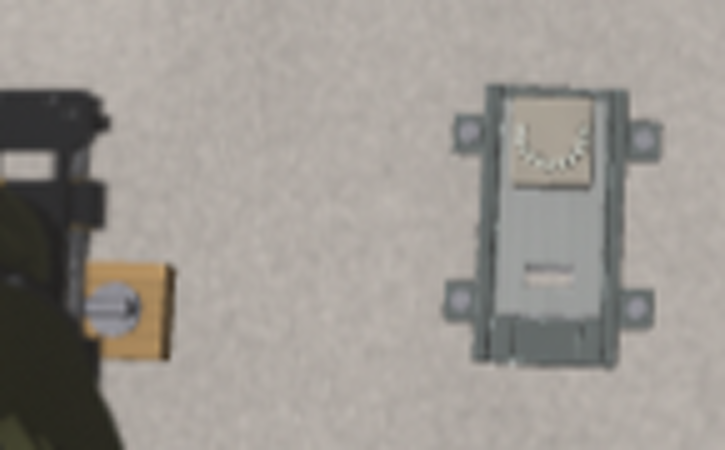

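```bash
python3 -m inch '[[-0.04,0.04,-0.9,0.04,40],[0,0,-0.9,0,40],[0,0,-0.9,0,40],[0,0,-0.7,0,40],[0,0,-0.35,0,40]]' 35
python3 -m inch '[[0,0,-0.15,0,40],[0,0,0,0,40],[0,0,0,0,40]]'
python3 -c "
from h import *
x=r.get_state();print(x['tool_pos'],x['contact_force'],2*np.degrees(np.arctan2(x['eef_rot'][1],x['eef_rot'][0])))"
```

```text
clock: 10.6
tool_pos: [0.4932, 0.2939, 0.0593]
eef_rot: [0.71, 0.704, -0.001, 0.0]
contact_force: [-0.2, -0.0, 0.1]
opening: 0.456
clock: 10.9
tool_pos: [0.4939, 0.2954, 0.0577]
eef_rot: [0.71, 0.704, 0.001, 0.0]
contact_force: [-0.1, 0.3, -0.4]
opening: 0.454
[0.49394095 0.2953536  0.05774884] [-0.14448896  0.26975688 -0.42237541] 89.56417308346747
```

```bash
python3 -m inch '[[0,0,0,0,20],[0,0,0,0,8],[0,0,0,0,8],[0,0,0,0,8],[0,0,0,0,8]]' 35
python3 -m inch '[[0,0,0,0,8],[0,0,0.2,0,8],[0,0,0.5,0,8],[0,0,0.8,0,8],[0,0,0.8,0,8]]'
python3 -m inch '[[0,0,0.6,0,8],[0,0,0,0,8],[0,0,0,0,8],[0,0,0,0,8]]'
python3 - <<'E'
from h import *
s=snap('scene');x=r.get_state();print(x['tool_pos'],x['contact_force'],x['opening'],2*np.degrees(np.arctan2(x['eef_rot'][1],x['eef_rot'][0])))
cv2.imwrite('pics/s3.png',cv2.resize(np.clip(s['pixels'][130:250,370:490,::-1]*1.4,0,255).astype(np.uint8),None,fx=5,fy=5,interpolation=cv2.INTER_CUBIC))
E
```

```text
clock: 11.4
tool_pos: [0.4933, 0.2952, 0.0572]
eef_rot: [0.71, 0.705, -0.0, -0.0]
contact_force: [-0.7, -0.0, 2.8]
opening: 0.112
clock: 11.9
tool_pos: [0.4934, 0.2951, 0.1157]
eef_rot: [0.71, 0.705, 0.0, 0.0]
contact_force: [0.2, 0.1, -0.3]
opening: 0.109
clock: 12.3
tool_pos: [0.493, 0.2948, 0.1289]
eef_rot: [0.71, 0.705, -0.001, -0.0]
contact_force: [-1.5, -0.8, -0.8]
opening: 0.113
[0.49292067 0.29477707 0.12874778] [-0.52919816  0.364487   -0.54388553] 0.10831882725569993 89.59205985550969
```

View pics/s3.png

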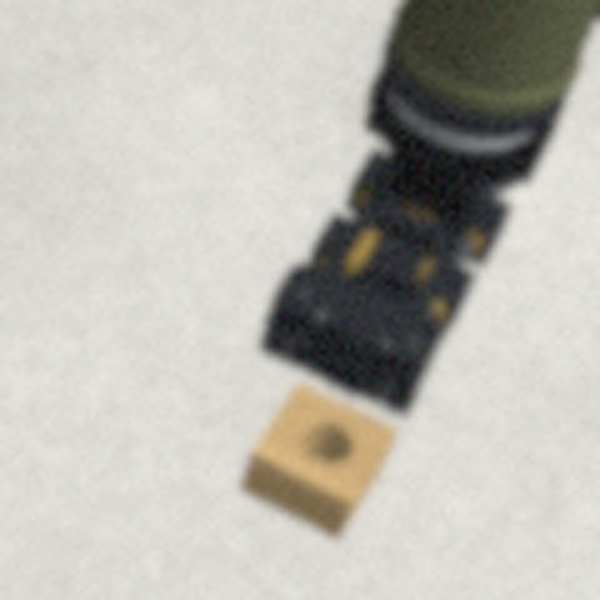

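```bash
python3 -m inch '[[0.06,-0.5,0,-0.05,8],[0.06,-0.96,0,-0.05,8],[0.06,-0.96,0,-0.05,8],[0.06,-0.96,0,-0.05,8],[0.06,-0.96,0,-0.05,8]]'
python3 -m inch '[[0.06,-0.96,0,-0.05,8],[0.06,-0.96,0,-0.05,8],[0.06,-0.96,0,-0.05,8],[0.06,-0.96,0,-0.05,8],[0.06,-0.96,0,-0.03,8]]'
python3 -m inch '[[0.02,-0.7,0,0,8],[0,-0.3,0,0,8],[0,0,-0.5,0,8],[0,0,0,0,8],[0,0,0,0,8]]'
python3 - <<'E'
from h import *
a=[]
for i in range(4):
    s=snap('scene');a.append(r.get_state())
print(np.mean([x['tool_pos'] for x in a],0),np.mean([x['contact_force'] for x in a],0),np.mean([2*np.degrees(np.arctan2(x['eef_rot'][1],x['eef_rot'][0])) for x in a]))
cv2.imwrite('pics/s4.png',cv2.resize(np.clip(s['pixels'][130:250,280:400,::-1]*1.4,0,255).astype(np.uint8),None,fx=5,fy=5,interpolation=cv2.INTER_CUBIC))
E
```

```text
clock: 12.85
tool_pos: [0.5006, 0.1844, 0.129]
eef_rot: [0.719, 0.695, -0.001, 0.0]
contact_force: [0.6, -0.1, -1.6]
opening: 0.108
clock: 13.35
tool_pos: [0.5078, 0.0644, 0.129]
eef_rot: [0.728, 0.686, -0.001, -0.0]
contact_force: [0.6, 0.1, -0.3]
opening: 0.11
clock: 13.85
tool_pos: [0.5085, 0.0421, 0.1168]
eef_rot: [0.727, 0.687, -0.0, -0.0]
contact_force: [-0.2, -0.6, -1.0]
opening: 0.11
[0.50894021 0.04222099 0.117226  ] [ 0.07262177 -0.15318407 -0.50752411] 86.75714783019804
```

View pics/s4.png

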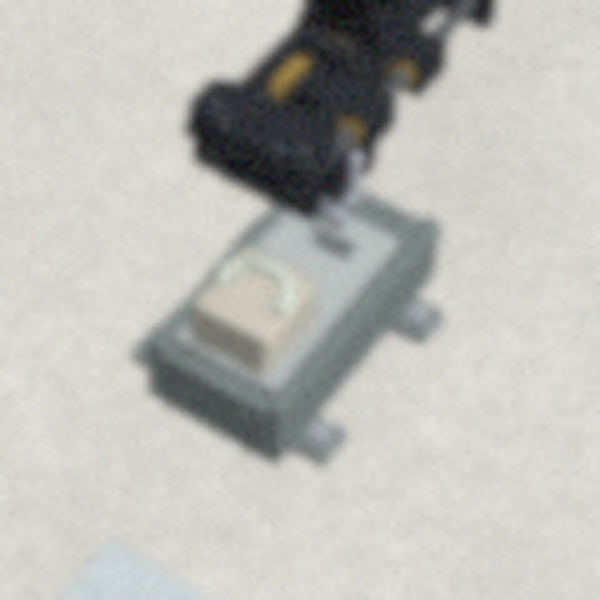

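```bash
python3 -c "
from h import *
print(ray(load('scene'),[[346.6,178.6]],.048)*1000)"
python3 -m inch '[[-0.02,-0.03,-0.4,0,8],[0,0,-0.2,0,8],[0,0,0,0,8]]'
python3 -m inch '[[0,0,-0.06,0,8],[0,0,-0.06,0,8],[0,0,0,0,8]]'
python3 -m inch '[[0,0,-0.06,0,8],[0,0,0,0,8],[0,0,0,0,8]]'
```

```text
[[508.485001    44.73293073  48.        ]]
clock: 14.35
tool_pos: [0.5077, 0.0408, 0.101]
eef_rot: [0.727, 0.687, -0.001, -0.0]
contact_force: [-0.6, -0.2, -1.0]
opening: 0.113
clock: 14.65
tool_pos: [0.5084, 0.0409, 0.0989]
eef_rot: [0.727, 0.686, -0.0, -0.0]
contact_force: [0.4, 0.0, -0.8]
opening: 0.111
clock: 14.95
tool_pos: [0.5084, 0.0409, 0.0975]
eef_rot: [0.727, 0.686, 0.0, 0.0]
contact_force: [0.5, 1.2, -0.7]
opening: 0.11
```

```bash
for i in 1 2; do :; done; python3 -m inch '[[0,0,-0.06,0,8],[0,0,0,0,8]]'
python3 -m inch '[[0,0,-0.04,0,8],[0,0,0,0,8]]'
python3 -c "
from h import *
x=r.get_state();print(x['tool_pos'],x['contact_force'],x['moment'])"
```

```text
clock: 15.15
tool_pos: [0.5083, 0.0409, 0.0959]
eef_rot: [0.727, 0.687, -0.0, -0.0]
contact_force: [-0.8, 0.8, -1.2]
opening: 0.108
clock: 15.35
tool_pos: [0.5083, 0.0409, 0.0949]
eef_rot: [0.727, 0.686, -0.0, -0.0]
contact_force: [-0.7, 0.0, 0.1]
opening: 0.109
[0.50834818 0.04090802 0.09489433] [-0.70256869  0.04608056  0.09376059] [-0.02639937 -0.08409558 -0.03412955]
```

```bash
python3 -m inch '[[0,0,-0.06,0,8],[0,0,0,0,8]]'
python3 -m inch '[[0,0,-0.06,0,8],[0,0,0,0,8]]'
```

```text
clock: 15.55
tool_pos: [0.5083, 0.0409, 0.0933]
eef_rot: [0.727, 0.687, -0.0, -0.0]
contact_force: [0.5, 0.0, 0.2]
opening: 0.106
clock: 15.75
tool_pos: [0.5083, 0.0409, 0.0918]
eef_rot: [0.727, 0.686, -0.0, -0.0]
contact_force: [-0.7, -1.0, -1.7]
opening: 0.109
```

```bash
python3 -m inch '[[0,0,-0.06,0,8],[0,0,0,0,8]]'
python3 -m inch '[[0,0,-0.05,0,8],[0,0,0,0,8]]'
python3 -m inch '[[0,0,-0.05,0,8],[0,0,0,0,8]]'
```

```text
clock: 15.95
tool_pos: [0.5083, 0.0409, 0.0903]
eef_rot: [0.727, 0.687, -0.0, -0.0]
contact_force: [-0.2, 0.1, -0.5]
opening: 0.115
clock: 16.15
tool_pos: [0.5084, 0.0409, 0.0892]
eef_rot: [0.727, 0.686, 0.0, 0.0]
contact_force: [0.5, -0.0, -1.0]
opening: 0.109
clock: 16.35
tool_pos: [0.5085, 0.0409, 0.0882]
eef_rot: [0.727, 0.687, 0.0, 0.0]
contact_force: [0.3, 0.2, 4.3]
opening: 0.11
```

```bash
for k in 1; do python3 -m inch '[[-0.03,0,0,0,8],[0,0,0,0,8]]' | grep -E 'tool|force'
python3 -m inch '[[-0.03,0,0,0,8],[0,0,0,0,8]]'| grep -E 'tool|force'
python3 -m inch '[[-0.03,0,0,0,8],[0,0,0,0,8]]'| grep -E 'tool|force'; done
```

```text
tool_pos: [0.5083, 0.0409, 0.0883]
contact_force: [0.8, -0.1, 4.0]
tool_pos: [0.5081, 0.041, 0.0883]
contact_force: [2.9, -0.5, 3.8]
tool_pos: [0.5069, 0.0411, 0.0882]
contact_force: [3.8, -0.9, 3.6]
```

```bash
python3 -m inch '[[-0.03,0,0,0,8],[0,0,0,0,8]]' | grep -E 'tool|force'
python3 -m inch '[[-0.03,0,0,0,8],[0,0,0,0,8]]'| grep -E 'tool|force'
python3 -m inch '[[-0.03,0,0,0,8],[0,0,0,0,8]]'| grep -E 'tool|force'
```

```text
tool_pos: [0.505, 0.041, 0.0878]
contact_force: [2.7, -0.4, 0.8]
tool_pos: [0.5046, 0.041, 0.0878]
contact_force: [3.1, -0.5, -1.4]
tool_pos: [0.504, 0.041, 0.0878]
contact_force: [3.9, 0.2, -2.4]
```

```bash
python3 -m inch '[[0,0,-0.05,0,8],[0,0,0,0,8]]' | grep -E 'tool|force'
python3 -m inch '[[0,0,-0.05,0,8],[0,0,0,0,8]]'| grep -E 'tool|force'
python3 -c "
from h import *
x=r.get_state();print(x['tool_pos'],x['contact_force'],x['moment'])"
```

```text
tool_pos: [0.5041, 0.041, 0.0868]
contact_force: [3.3, 0.7, -0.2]
tool_pos: [0.5041, 0.0409, 0.0855]
contact_force: [3.9, -0.3, 1.0]
[0.50405635 0.04093802 0.08551743] [ 3.85418312 -0.25143126  0.96773732] [-0.05895059 -0.95440273 -0.00411822]
```

```bash
python3 -m inch '[[0.02,0,-0.06,0,8],[0,0,0,0,8]]' | grep -E 'tool|force'
python3 -m inch '[[0,0,-0.06,0,8],[0,0,0,0,8]]'| grep -E 'tool|force'
python3 -m inch '[[0,0,-0.06,0,8],[0,0,0,0,8]]'| grep -E 'tool|force'
```

```text
tool_pos: [0.5041, 0.0408, 0.0838]
contact_force: [1.8, -0.5, 0.6]
tool_pos: [0.5042, 0.0408, 0.0823]
contact_force: [2.8, -1.0, 1.1]
tool_pos: [0.5042, 0.0409, 0.0808]
contact_force: [2.1, -0.1, 1.2]
```

```bash
python3 -m inch '[[0,0,-0.06,0,8],[0,0,0,0,8]]' | grep -E 'tool|force'
python3 -m inch '[[0,0,-0.06,0,8],[0,0,0,0,8]]'| grep -E 'tool|force'
```

```text
tool_pos: [0.5042, 0.0409, 0.0793]
contact_force: [2.3, 0.3, 0.7]
tool_pos: [0.5042, 0.0409, 0.0778]
contact_force: [2.2, 0.5, -0.3]
```

```bash
python3 -m inch '[[0,0,-0.06,0,8],[0,0,0,0,8]]' | grep -E 'tool|force'
python3 -m inch '[[0,0,-0.06,0,8],[0,0,0,0,8]]'| grep -E 'tool|force'
python3 -m inch '[[0,0,-0.05,0,8],[0,0,0,0,8]]'| grep -E 'tool|force'
```

```text
tool_pos: [0.5042, 0.0408, 0.0763]
contact_force: [1.6, 0.7, 0.5]
tool_pos: [0.504, 0.0408, 0.0747]
contact_force: [1.5, 1.0, -0.9]
tool_pos: [0.504, 0.0408, 0.0735]
contact_force: [1.0, 0.3, -1.6]
```

```bash
python3 -m inch '[[0,0,-0.03,0,8],[0,0,0,0,8]]' | grep -E 'tool|force'
python3 -m inch '[[0,0,-0.03,0,8],[0,0,0,0,8]]'| grep -E 'tool|force'
```

```text
tool_pos: [0.504, 0.0408, 0.0732]
contact_force: [0.1, 0.1, 3.6]
tool_pos: [0.504, 0.0408, 0.0731]
contact_force: [-1.9, -1.3, 11.0]
```

```bash
python3 -m inch '[[0,0,0.02,-0.5,8],[0,0,0,-0.5,8],[0,0,0,-0.5,8],[0,0,0,-0.5,8],[0,0,0,0,8]]' 45
python3 -c "
from h import *
x=r.get_state();print(x['tool_pos'],x['contact_force'],x['moment'])"
```

```text
clock: 20.45
tool_pos: [0.5046, 0.0408, 0.0731]
eef_rot: [0.796, 0.606, 0.0, 0.0]
contact_force: [0.2, -0.8, 7.2]
opening: 0.109
[0.50462096 0.04078257 0.07312042] [ 0.24831593 -0.82691689  7.16405229] [-0.08981507 -0.10711603 -0.05132111]
```

```bash
python3 -m inch '[[0,0,0,-0.7,8],[0,0,0,-0.7,8],[0,0,0,-0.7,8],[0,0,0,-0.7,8],[0,0,0,-0.7,8]]'
python3 -m inch '[[0,0,0,-0.7,8],[0,0,0,-0.7,8],[0,0,0,-0.7,8],[0,0,0,-0.7,8],[0,0,0,-0.7,8]]'
python3 -m inch '[[0,0,0,-0.7,8],[0,0,0,-0.7,8],[0,0,0,-0.7,8],[0,0,0,-0.7,8],[0,0,0,0,8]]'
python3 -c "
from h import *
x=r.get_state();print(x['tool_pos'],x['contact_force'],x['moment'],2*np.degrees(np.arctan2(x['eef_rot'][1],x['eef_rot'][0])),x['q'])"
```

```text
clock: 20.95
tool_pos: [0.5053, 0.0401, 0.0732]
eef_rot: [0.893, 0.45, 0.001, 0.001]
contact_force: [2.0, -2.3, 5.3]
opening: 0.108
clock: 21.45
tool_pos: [0.5058, 0.0385, 0.0732]
eef_rot: [0.96, 0.278, 0.001, 0.002]
contact_force: [3.1, -6.4, 4.1]
opening: 0.108
clock: 21.95
tool_pos: [0.5062, 0.0382, 0.0732]
eef_rot: [0.991, 0.136, 0.002, 0.002]
contact_force: [2.8, -4.3, 4.1]
opening: 0.108
[0.50616097 0.03820782 0.07321769] [ 2.83187005 -4.3475153   4.06069396] [-1.13252178 -0.57338999  0.07257399] 15.580852704845743 [-0.19156476  0.85820478  0.03812053  2.05596419 -0.11178179  0.22584531
 -1.3566169 ]
```

```bash
python3 -m inch '[[0.04,-0.06,0,-0.5,8],[0.03,-0.03,0,-0.7,8],[0,0,0,-0.7,8],[0,0,0,-0.7,8],[0,0,0,-0.6,8]]'
python3 -m inch '[[0,0,0,-0.3,8],[0,0,0,0,8],[0,0,0,0,8]]'
python3 -c "
from h import *
x=r.get_state();print(x['tool_pos'],x['contact_force'],x['moment'],2*np.degrees(np.arctan2(x['eef_rot'][1],x['eef_rot'][0])))"
```

```text
clock: 22.45
tool_pos: [0.5066, 0.0381, 0.0731]
eef_rot: [1.0, -0.031, 0.001, 0.0]
contact_force: [0.7, -1.4, 5.9]
opening: 0.108
clock: 22.75
tool_pos: [0.5066, 0.0383, 0.0732]
eef_rot: [0.999, -0.046, 0.001, 0.0]
contact_force: [0.8, -1.4, 6.7]
opening: 0.11
[0.50664585 0.03826979 0.07315138] [ 0.80258916 -1.40348726  6.68257402] [-0.22390532 -0.12529847 -0.0010543 ] -5.21948096115904
```

```bash
python3 -m inch '[[0,0,0.02,0,12],[0,0,0,0,25],[0,0,0,0,40],[0,0,0,0,40],[0,0,0.3,0,40]]'
python3 -m inch '[[0,0,0.7,0,40],[0,0,1,0,40],[0,0,1,0,40],[-0.3,0.9,1,0,40],[-0.5,0.9,0,0,40]]'
python3 -m inch '[[-0.5,0.9,0,0,40],[-0.5,0.9,0,0,40],[-0.5,0.9,0,0,40],[-0.5,0.9,0,0,40],[-0.5,0.9,0,0,40]]'
python3 -m inch '[[0,0.9,0,0,40],[0,0.9,0,0,40],[0,0,0,0,40],[0,0,0,0,40]]'
python3 - <<'E'
from h import *
t=np.mean([snap('top')['pixels'] for _ in range(5)],0);s=np.mean([snap('scene')['pixels'] for _ in range(5)],0)
f=lambda im:cv2.resize(np.clip(im[...,::-1]*1.4,0,255).astype(np.uint8),(400,500),interpolation=cv2.INTER_CUBIC)
cv2.imwrite('pics/f5.png',np.hstack([f(t[170:260,275:347]),f(s[145:235,300:372])]))
S=load('top');W=cloud(S);z=W[...,2];m=np.zeros(z.shape,bool);m[170:260,285:340]=True
for lo,hi,zp in ((.0695,.12,.08),):
    P=W[m&(z>lo)&(W[...,0]<.54)]*1000;print(len(P),np.median(P[:,2]) if len(P) else '',cv2.minAreaRect(P[:,:2].astype(np.float32)))
P=W[m&(z>.07)&(W[...,0]>.545)]*1000;print('cast',cv2.minAreaRect(P[:,:2].astype(np.float32)))
E
```

```text
clock: 23.25
tool_pos: [0.5054, 0.0387, 0.0802]
eef_rot: [0.999, -0.044, -0.001, 0.0]
contact_force: [-0.6, -0.8, 0.3]
opening: 0.448
clock: 23.75
tool_pos: [0.4885, 0.0838, 0.1765]
eef_rot: [0.999, -0.046, 0.004, -0.001]
contact_force: [0.2, 1.1, 0.4]
opening: 0.453
clock: 24.25
tool_pos: [0.423, 0.1971, 0.1737]
eef_rot: [0.999, -0.045, 0.0, -0.0]
contact_force: [0.2, -0.3, -0.6]
opening: 0.461
clock: 24.65
tool_pos: [0.4234, 0.2408, 0.1735]
eef_rot: [0.999, -0.044, -0.0, 0.0]
contact_force: [0.1, -0.5, 0.7]
opening: 0.45
41 77.76472520878008 ((502.9585266113281, 39.222747802734375), (8.617828369140625, 27.519216537475586), 89.46121215820312)
cast ((580.3731079101562, 37.19321060180664), (45.2760124206543, 49.00917434692383), 89.25843048095703)
```

View pics/f5.png

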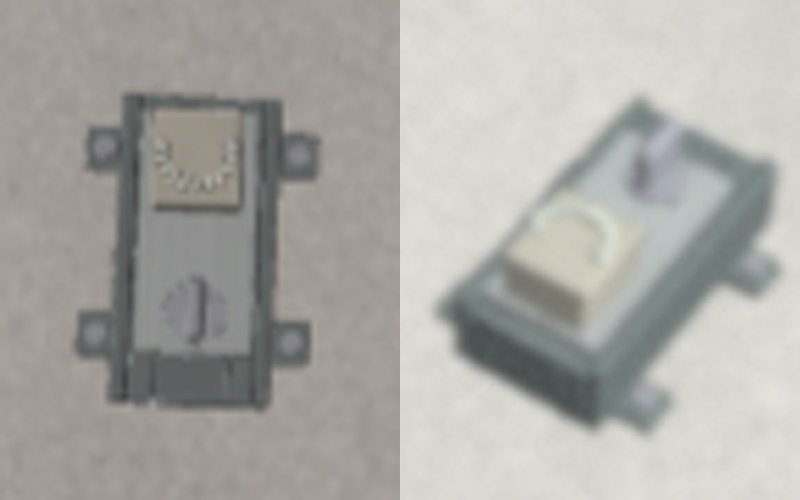

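```bash
python3 - <<'E'
from h import *
S=load('top');W=cloud(S);z=W[...,2];m=np.zeros(z.shape,bool);m[170:260,285:340]=True
print(np.percentile(z[m&(z>.0695)&(W[...,0]<.54)]*1000,[10,30,50,70,90]))
m=(z>.049)&(z<.06)&(abs(W[...,0]-.503)<.02)&(abs(W[...,1]-.04)<.02);print('collar',np.median(z[m]),m.sum())
E
```

```text
[74.8265166  76.42250579 77.76472521 80.07238153 82.6637714 ]
collar 0.05150215604052366 88
```

```bash
python3 -c "
from h import *
print(r.finish_job())"
```

```text
the job is handed in; nothing more can be done
None
```

The carrier is in the stand's channel with its slot over the window. The thumbscrew is seated and locked, and I handed the job in at about 25 s on the robot's clock. `finish_job` reports no verdict, so the result rests on the checks below.

- **Insertion:** The screw passed the carrier's slot freely and touched the nut plate at about 4 N. I slid it gently about 3–4 mm towards −x, carrying the carrier along, until it dropped into the nut plate's slot. It then went down freely until the collar met the carrier, pressed to 11 N at most.
- **Locking:** I turned it clockwise to about 92° (tool yaw from 86.8° to −5.2°). The moment readings showed no hard stop. After about 70° I shifted the tool slightly to relieve a side force of about 6 N.
- **Last pictures:** The carrier is flat in the channel, the wing lies along the stand's x, and the gripper is clear of everything. I didn't touch the other things on the bench, but I didn't measure them again at the end.
- **Heights:** The collar's top read 51.5 mm (52 expected). The wing's top was noisy, 75 to 83 mm with a median of 77.8 mm (80 expected).
- **Disagreement:** The camera put the nut plate's slot at x = 507.5 mm, but by touch it was at about 504.5 mm. I went with touch.

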